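# Wind the kitchen timer to its stop and set it back to 45

### The arm

A 7-joint arm with a two-finger parallel gripper is mounted at the origin on a cart in front of the work surface, level with it; the furniture and walls round the work are solid. World frame = base frame: x ahead of the robot, y to its left, z up, the work surface at z = 0. Lengths are in m, angles in degrees, forces in N, time in s.
With the tool pointing down it reaches from about 0.35 to 0.9 m from the base axis. Payload 19.9 kg.
Tool frame: the origin (TCP) lies midway between the tips of the shut fingers; the grasp point (between the pads) lies 19 mm behind it; z points along the fingers, y is the line along which they close (so a half turn about z gives the same grasp; the last joint's range is limited). The gripper opens to 94 mm and grips with 3 to 60 N. Pads are 16 mm wide; open, the fingers measure 119 mm over their backs; the gripper's body (75 mm by 177 mm) begins 78 mm behind the grasp point.
Start: joints at [-76.175, 23.915, -0.59, 92.452, 0.269, 63.638, -3.037], TCP at [0.174, 0.6, 0.205] pointing down, gripper open.
Joint ranges: [-161.28, 161.28], [-22.2, 115.67], [-73.04, 71.86], [3.21, 147.25], [-68.34, 248.33], [10.77, 114.83], [-161.83, 161.83]. Speed limits (degrees/s): [108.29, 108.29, 136.94, 136.94, 172.46, 172.46, 172.46].

### API

Orientations are given as [roll, pitch, yaw] about the fixed x, y, z axes, in that order (R = Rz(yaw) Ry(pitch) Rx(roll)).
In Python, from bench import env gives the robot as it stands. The module is installed in compiled form; this text tells all that it offers.
- The arm moves only by the tool arm_command, never from a script. Its argument "increments" is a list of rows, each an object of numbers: "wx", "wy", "wz": the turn, a rotation vector about the tool's x, y, z in degrees; "x", "y", "z": the shift along the tool's x, y, z in mm; "jaw": the finger opening in mm, from 0 to 94. In form: [{"wx": .., "wy": .., "wz": .., "x": .., "y": .., "z": .., "jaw": ..}, ...]. A call has 1 to 12 rows; each row is the pose to reach, as a shift and turn from the pose commanded when the call began, along the tool's axes at that moment; what a row does not reach only later rows make up. A row lasts 1/8 s, in which the tool goes at most 62.5 mm and 10.7 degrees, less where a joint would pass 70% of its speed; a pose out of reach is approached as far as the arm can. A call with a gripper value outside its range is refused whole. The fingers move at their own pace and stop on an object; the grip force is fixed at half the most. Time passes only in rows, so rows that repeat a pose let the fingers close. It gives the time, the measured TCP pose, the force, the opening and the grip force at its end, in the units of the state.
- env.state(): the state, without advancing time (a new reading comes with each control period).
- env.snapshot(name): name is "scene" or "top"; returns a dict with "color" (420x560x3 uint8, red, green, blue), "depth" (420x560 float32, m along the optical axis (not along the pixel's ray), 0 where there is no reading), "fx", "fy", "cx", "cy" (pixels), "R" (3x3) and "t" (3): a world point X has camera coordinates R X + t. Camera axes: x right, y down, z forward; pixel columns grow to the right and rows downward; lengths in m; the calibration is good to about 2 mm. A picture is of the moment at which its call begins.
- env.hand_in(): hands the job in; it is judged then, once.
The state is a dict: "t": time; "qpos": joint angles; "joint_velocities": joint speeds; "effort": joint torques, N m; "ee_pos": TCP position; "eef_rot": TCP orientation; "wrist_force": force on the tool from outside, world axes, zero at the start; "torque": the same for the moment, N m; "opening": finger opening in m; "grip_force": force on a finger pad.
Only numpy, scipy, OpenCV 4.12 (cv2) and the standard library are available. Lean on these libraries where they do the work, as an engineer would, in place of code of your own. Each camera call takes 0.05 s, during which the arm holds its last target. There are 200 camera calls.

### The job

The wind-up kitchen timer is stiff and so light that it spins on the worktop along with its dial unless it is pressed down. Press it down firmly, but never with more than 30 N, while you turn its dial counter-clockwise right up to its stop at 55, then turn it back to 45 minutes at the mark and let go. The timer must stay standing where it is, with its mark facing the way it does now, and the salt shaker and the jam jar are to be left alone.

Things in the scene. Friction and masses are not known exactly. Their poses are not given: they have to be found in the camera images.
- timer: Loose drum-shaped wind-up kitchen timer, 61 mm across, 53 mm high, about 0.12 kg, dark red base with a grey dial on top. Origin: centre of its underside, z up. -x is the side with the mark. From the worktop up: base to z 26 mm; round dial skirt, 60 mm across, z 27 to 36.5; round knob, 22 mm across, z 36.5 to 53.
- timer_feet: Ring of eight rubber feet under the rim of the timer, 53 mm across, fixed to it; origin as the timer's. They grip once pressed on the worktop: about 5 N centred is the least, 15 to 20 N is safe. Side load or tilting by the gripper puts the press on one edge and makes them slip sooner, so shed side forces; the worktop is hard, 1 mm lower adds some 10 N.
- timer_knob (a point): Centre of the knob's top, on the dial's axis, 53 mm above the worktop. Grip the knob (22 mm wide, 16 mm tall, round) from above, fingertips just above the skirt; 25 N of grip carries both press and turn. A harder grip tends to tilt the timer. Keep the fingers off the base.
- timer_mark (a point): The white index line on the side of the base, 31 mm from the axis, 20 mm up, on the timer's -x side; the dial is read here. It faces the robot's side within 0.6 rad.
- timer_dial (a joint): Dial angle, rad: minutes at the mark times 0.10472 (figures 0 to 55 run clockwise round the skirt). It grows when the dial, with its knob, is turned counter-clockwise seen from above. Hard stop at 5.76 (55 min); 45 min is 4.712; starts at 3.3 to 4.1. It takes about 0.15 N m to turn either way and stays where it is left. More than one grasp is needed.
- salt_shaker: Loose salt shaker, 44 mm across, 90 mm high, origin at the centre of its underside; stands beyond the timer, near the wall cabinets, which hang from 0.51 m up beyond x = 0.58: draw the arm in before swinging it across. Not to be moved.
- jam_jar: Loose jam jar, 66 mm across, 100 mm high, origin at the centre of its underside; stands to the left of the timer. Not to be moved.
Things that resemble listed ones, but are neither listed nor needed, are in the scene too. Leave any orange look-alike of the timer alone.

How it is judged:
By the outcome, as a careful person would: the job done as asked, in the order asked, and still so for the second after the job is handed in, with the robot touching nothing.
It also fails if it takes over 69 s, if anything falls off the work surface, if the arm or the gripper's body presses on something with over 40 N, if the wrist force passes 120 N, or if a joint passes its speed limit or range.

## Working session

There is one attempt and no reset: what is moved stays moved. The work goes in short steps, Python scripts to look and compute and a tool call to move; the robot and the scene stay as the last step left them, time stands still between calls to the robot, and variables do not carry over. Pictures are saved under pics/ and viewed, at most 10 in all, crops included, and the job is handed in when it is done.

Besides the shell and the picture viewer there is one more tool, called after "Emit:" as a command line: name --argument value ..., lists and objects as JSON in quotes. arm_command: Moves the arm, as the interface text tells. Its arguments: {"type":"object","properties":{"increments":{"type":"array","items":{"type":"object","properties":{"wx":{"type":"number"},"wy":{"type":"number"},"wz":{"type":"number"},"x":{"type":"number"},"y":{"type":"number"},"z":{"type":"number"},"jaw":{"type":"number"}}}}},"required":["increments"]}

```bash
mkdir -p pics; python3 - <<'E'
from bench import env
import cv2,numpy as np,pickle
s=env.state();print({k:np.round(v,3).tolist() for k,v in s.items()})
for n in("scene","top"):
    d=env.snapshot(n);pickle.dump(d,open(n+".pkl","wb"));cv2.imwrite(f"pics/{n}0.png",d["color"][:,:,::-1]);print(n,d["R"].round(3).tolist(),d["t"],d["fx"])
E
```

```text
{'t': 0.0, 'qpos': [-76.174, 23.949, -0.592, 92.484, 0.269, 63.638, -3.034], 'joint_velocities': [-0.062, -0.013, 0.095, 0.071, 0.059, 0.079, 0.04], 'effort': [0.001, -85.126, 0.64, -42.598, -0.049, 0.019, 0.0], 'ee_pos': [0.174, 0.6, 0.205], 'eef_rot': [-179.93, 0.004, 163.8], 'wrist_force': [-0.088, -0.774, 1.344], 'torque': [-0.066, -0.019, -0.041], 'grip_force': 0.0, 'opening': 0.094}
scene [[0.831, -0.555, 0.02], [-0.24, -0.391, -0.889], [0.501, 0.734, -0.458]] [-0.30087549  0.31150169  0.39103099] 484.9793558269614
top [[0.013, -1.0, -0.011], [-0.998, -0.012, -0.068], [0.068, 0.012, -0.998]] [0.29807351 0.55212262 0.90539056] 417.58158404571566
```

View pics/scene0.png

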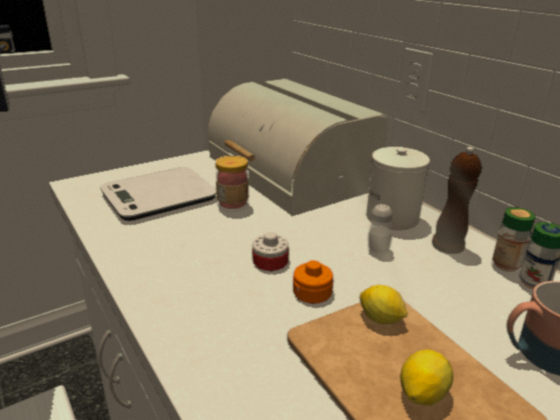

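View pics/top0.png

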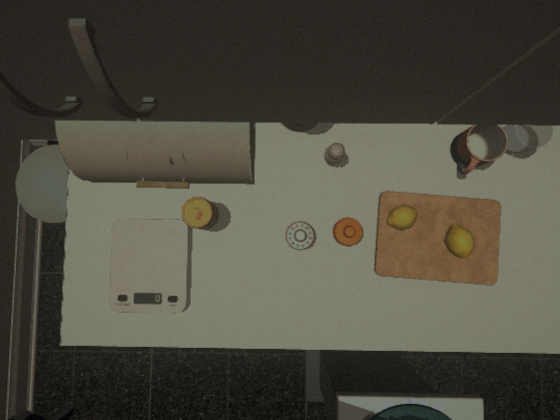

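Candidates for the timer: the dark red base with grey dial (scene 270,250; top 300,236), and the orange look-alike (scene 313,282; top 348,232). By the description I choose the red/grey one. The jar is at top (198,213) and the salt shaker at (335,153). I'll check with a close crop.

```bash
cat > h.py <<'E'
import numpy as np
def ray(d,u,v,z):
    "world point on plane z seen at pixel u,v"
    r=d["R"].T@np.array([(u-d["cx"])/d["fx"],(v-d["cy"])/d["fy"],1]);c=-d["R"].T@d["t"]
    return c+r*(z-c[2])/r[2]
def pix(d,X):
    c=d["R"]@np.array(X)+d["t"];return d["fx"]*c[0]/c[2]+d["cx"],d["fy"]*c[1]/c[2]+d["cy"]
def pw(d,u,v):
    z=d["depth"][v,u];return d["R"].T@(np.array([(u-d["cx"])/d["fx"]*z,(v-d["cy"])/d["fy"]*z,z])-d["t"])
E
python3 - <<'E'
import pickle,cv2,numpy as np
from h import *
t=pickle.load(open("top.pkl","rb"));s=pickle.load(open("scene.pkl","rb"))
a=cv2.resize(t["color"][214:258,278:322],(400,400),interpolation=cv2.INTER_CUBIC)
b=cv2.resize(s["color"][226:276,246:296],(400,400),interpolation=cv2.INTER_CUBIC)
cv2.imwrite("pics/crop.png",cv2.convertScaleAbs(np.hstack([a,b])[:,:,::-1],alpha=1.4))
print("timer",ray(t,300,236,.0365),"lookalike",ray(t,348,232,.0365),"jar",ray(t,198,213,.1),"salt",ray(t,335,153,.09))
print(pw(t,300,236),pw(s,270,238), pw(t,150,260))
E
```

```text
timer [0.49829485 0.24811827 0.0365    ] lookalike [0.50831256 0.14424403 0.0365    ] jar [0.54131674 0.45864901 0.1       ] salt [0.66977014 0.18012397 0.09      ]
[0.4980963  0.24885031 0.05082611] [0.49284436 0.23943846 0.05250257] [0.4413061  0.57756054 0.02054301]
```

View pics/crop.png

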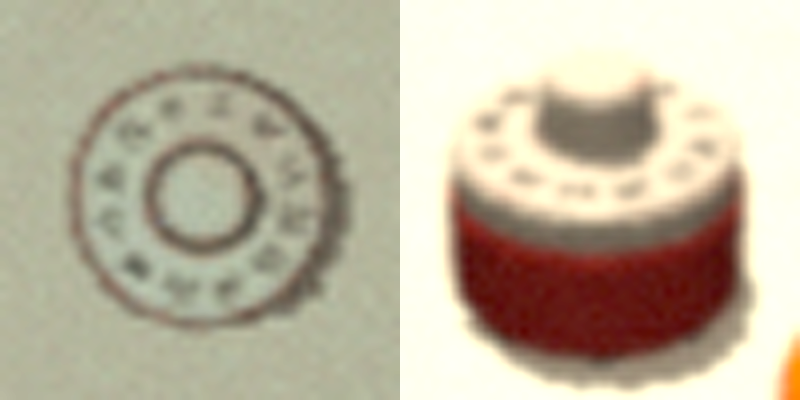

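The crop confirms it: red base, grey dial with figures, knob centre at about top (300.0,235.2) and scene (270.3,235.6). The white mark is not in view from these cameras.

```bash
python3 - <<'E'
import pickle,cv2,numpy as np
from h import *
t=pickle.load(open("top.pkl","rb"));s=pickle.load(open("scene.pkl","rb"))
print("knob",ray(t,300,235.2,.053),ray(s,270.3,235.6,.053))
P=np.array([[*pw(t,u,v)] for v in range(210,262) for u in range(274,326)])
for lo,hi in((.045,.06),(.03,.042),(.02,.06)):
    q=P[(P[:,2]>lo)&(P[:,2]<hi)];print(lo,len(q),(q.min(0)+q.max(0))/2,q.mean(0),np.ptp(q,axis=0))
P=np.array([[*pw(s,u,v)] for v in range(226,276) for u in range(246,296)])
q=P[(P[:,2]>.048)&(P[:,2]<.06)];print(len(q),q.mean(0),np.ptp(q,axis=0))
# circle from top grey image
g=cv2.resize(cv2.cvtColor(t["color"][206:266,270:330],cv2.COLOR_RGB2GRAY),None,fx=8,fy=8,interpolation=cv2.INTER_CUBIC)
for a,b in((38,56),(105,135)):
    c=cv2.HoughCircles(g,cv2.HOUGH_GRADIENT_ALT,1,20,param1=100,param2=.5,minRadius=a,maxRadius=b)
    if c is not None:
        for x,y,r in c[0][:3]:
            u,v=(x+.5)/8-.5+270,(y+.5)/8-.5+206;print("circ",u,v,r/8,ray(t,u,v,.0365)[:2])
E
```

```text
knob [0.49976713 0.24897677 0.053     ] [0.49687238 0.24490666 0.053     ]
0.045 99 [0.49924899 0.24877313 0.05074683] [0.49912314 0.24868403 0.05153211] [0.02352163 0.02155227 0.01082252]
0.03 500 [0.49945806 0.24802753 0.03640948] [0.49927918 0.24823492 0.03643668] [0.05875269 0.05672092 0.01106805]
0.02 638 [0.49967476 0.2475123  0.0385031 ] [0.49953192 0.24848171 0.03815611] [0.05951159 0.06167868 0.03531   ]
103 [0.49751295 0.24506697 0.0519771 ] [0.02087907 0.02275289 0.00725719]
circ 299.6875 235.3125 6.4607563 [0.49977479 0.248809  ]
circ 300.0625 234.9375 14.469015 [0.50059764 0.24800364]
```

Emit:
arm_command --increments '[{"x": -34,"y": -21,"wz": 10,"jaw": 44},{"x": -68,"y": -41,"wz": 20,"jaw": 44},{"x": -103,"y": -62,"wz": 31,"jaw": 44},{"x": -137,"y": -83,"wz": 41,"jaw": 44},{"x": -171,"y": -103,"wz": 51,"jaw": 44},{"x": -205,"y": -124,"wz": 62,"jaw": 44},{"x": -240,"y": -145,"wz": 72,"jaw": 44},{"x": -274,"y": -165,"wz": 82,"jaw": 44},{"x": -308,"y": -186,"wz": 93,"jaw": 44},{"x": -342,"y": -207,"wz": 103,"jaw": 44},{"x": -376,"y": -228,"wz": 113,"jaw": 44},{"x": -410,"y": -248,"wz": 123.8,"jaw": 44}]'

```text
schema error: expected keys wx, wy, wz, x, y, z, jaw
```

```bash
python3 - <<'E'
from bench import env
import numpy as np
s=env.state();print({k:np.round(v,4).tolist() for k,v in s.items() if k in("t","ee_pos","eef_rot","wrist_force","torque","opening","qpos")})
E
```

```text
{'t': 0.1, 'qpos': [-76.175, 23.9445, -0.5885, 92.4806, 0.269, 63.6395, -3.0352], 'ee_pos': [0.1743, 0.5998, 0.2049], 'eef_rot': [-179.9369, 0.0054, 163.7974], 'wrist_force': [0.0547, -0.6032, 0.1819], 'torque': [-0.0114, 0.0123, -0.0024], 'opening': 0.0943}
```

Emit:
arm_command --increments '[{"wx": 0,"wy": 0,"wz": 10,"x": -34,"y": -21,"z": 0,"jaw": 44},{"wx": 0,"wy": 0,"wz": 20,"x": -68,"y": -41,"z": 0,"jaw": 44},{"wx": 0,"wy": 0,"wz": 31,"x": -103,"y": -62,"z": 0,"jaw": 44},{"wx": 0,"wy": 0,"wz": 41,"x": -137,"y": -83,"z": 0,"jaw": 44},{"wx": 0,"wy": 0,"wz": 51,"x": -171,"y": -103,"z": 0,"jaw": 44},{"wx": 0,"wy": 0,"wz": 62,"x": -205,"y": -124,"z": 0,"jaw": 44},{"wx": 0,"wy": 0,"wz": 72,"x": -240,"y": -145,"z": 0,"jaw": 44},{"wx": 0,"wy": 0,"wz": 82,"x": -274,"y": -165,"z": 0,"jaw": 44},{"wx": 0,"wy": 0,"wz": 93,"x": -308,"y": -186,"z": 0,"jaw": 44},{"wx": 0,"wy": 0,"wz": 103,"x": -342,"y": -207,"z": 0,"jaw": 44},{"wx": 0,"wy": 0,"wz": 113,"x": -376,"y": -228,"z": 0,"jaw": 44},{"wx": 0,"wy": 0,"wz": 123.8,"x": -410,"y": -248,"z": 0,"jaw": 44}]'

```text
t: 1.6
ee_pos: [0.4995, 0.2465, 0.2054]
eef_rot: [-180.0, 0.0, 39.7]
wrist_force: [1.2, -0.0, -0.5]
opening: 0.0441
grip_force: 0.0
```

```bash
cat > st.py <<'E'
from bench import env
import numpy as np
s=env.state();print({k:np.round(v,4).tolist() for k,v in s.items() if k in("t","ee_pos","eef_rot","wrist_force","torque","opening","grip_force","qpos")})
E
python3 st.py
```

```text
{'t': 1.6, 'qpos': [-55.5529, 19.0075, 32.2827, 103.184, -11.4601, 61.0853, -69.3826], 'ee_pos': [0.4995, 0.2465, 0.2054], 'eef_rot': [-179.998, 0.0151, 39.7193], 'wrist_force': [1.2245, -0.0346, -0.4986], 'torque': [-0.0311, 0.1102, 0.0405], 'grip_force': 0.0, 'opening': 0.0441}
```

Emit:
arm_command --increments '[{"wx": 0,"wy": 0,"wz": 0,"x": 0,"y": 0,"z": 40,"jaw": 44},{"wx": 0,"wy": 0,"wz": 0,"x": 0,"y": 0,"z": 80,"jaw": 44},{"wx": 0,"wy": 0,"wz": 0,"x": 0,"y": 0,"z": 115,"jaw": 44},{"wx": 0,"wy": 0,"wz": 0,"x": 0,"y": 0,"z": 140,"jaw": 44},{"wx": 0,"wy": 0,"wz": 0,"x": 0,"y": 0,"z": 145,"jaw": 44},{"wx": 0,"wy": 0,"wz": 0,"x": 0,"y": 0,"z": 145,"jaw": 44}]'

```text
t: 2.35
ee_pos: [0.4991, 0.2475, 0.0609]
eef_rot: [180.0, 0.0, 40.0]
wrist_force: [0.6, 0.1, 0.2]
opening: 0.0442
grip_force: 0.0
```

```bash
python3 st.py; python3 - <<'E'
from bench import env
import cv2,pickle,numpy as np
from h import *
d=env.snapshot("scene");pickle.dump(d,open("s2.pkl","wb"))
c=cv2.resize(d["color"][196:281,222:322],(800,680),interpolation=cv2.INTER_CUBIC)[:600]
cv2.imwrite("pics/g2.png",cv2.convertScaleAbs(c[:,:,::-1],alpha=1.0))
p=np.array(env.state()["ee_pos"]);print((np.array(pix(d,p))-[222,196]+.5)*8)
E
```

```text
{'t': 2.35, 'qpos': [-51.2251, 30.0569, 27.6059, 109.5498, -19.1687, 44.9328, -62.9999], 'ee_pos': [0.4991, 0.2475, 0.0609], 'eef_rot': [179.9889, 0.0007, 40.0486], 'wrist_force': [0.6305, 0.0989, 0.179], 'torque': [-0.0547, 0.0671, -0.0263], 'grip_force': 0.0, 'opening': 0.0442}
[393.5243693 276.532496 ]
```

View pics/g2.png

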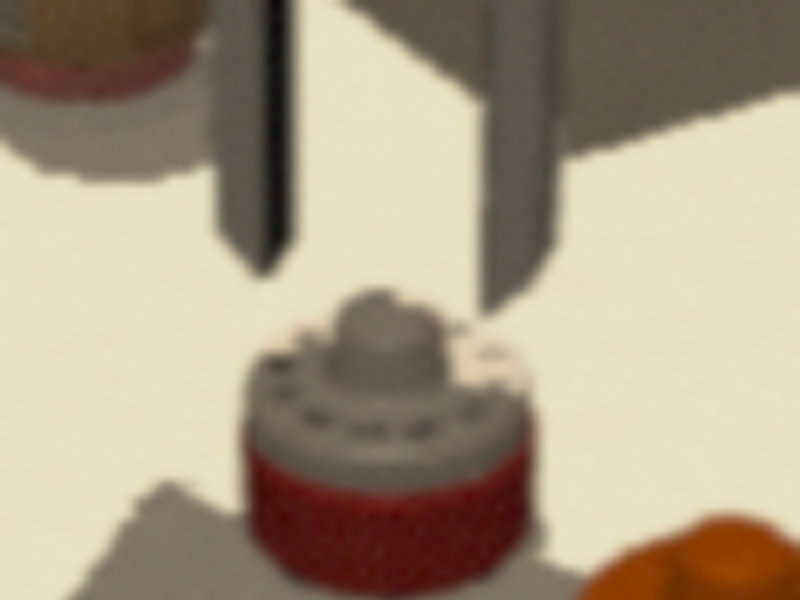

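The picture shows the fingertips straddling the knob: tips at (268,275) and (487,312), knob axis at column 389. So the tool is within about 1 mm across the view, and the depth direction is less certain. I'll turn 90° and make a light centring closure along that direction.

Emit:
arm_command --increments '[{"wx": 0,"wy": 0,"wz": -10,"x": 0,"y": 0,"z": 0,"jaw": 44},{"wx": 0,"wy": 0,"wz": -20,"x": 0,"y": 0,"z": 0,"jaw": 44},{"wx": 0,"wy": 0,"wz": -30,"x": 0,"y": 0,"z": 0,"jaw": 44},{"wx": 0,"wy": 0,"wz": -40,"x": 0,"y": 0,"z": 0,"jaw": 44},{"wx": 0,"wy": 0,"wz": -50,"x": 0,"y": 0,"z": 0,"jaw": 44},{"wx": 0,"wy": 0,"wz": -60,"x": 0,"y": 0,"z": 0,"jaw": 44},{"wx": 0,"wy": 0,"wz": -70,"x": 0,"y": 0,"z": 0,"jaw": 44},{"wx": 0,"wy": 0,"wz": -80,"x": 0,"y": 0,"z": 0,"jaw": 44},{"wx": 0,"wy": 0,"wz": -90,"x": 0,"y": 0,"z": 0,"jaw": 44},{"wx": 0,"wy": 0,"wz": -90,"x": 0,"y": 0,"z": 10,"jaw": 40},{"wx": 0,"wy": 0,"wz": -90,"x": 0,"y": 0,"z": 18,"jaw": 36},{"wx": 0,"wy": 0,"wz": -90,"x": 0,"y": 0,"z": 22,"jaw": 32}]'

```text
t: 3.9
ee_pos: [0.4987, 0.2475, 0.0378]
eef_rot: [-180.0, 0.0, 129.9]
wrist_force: [-0.3, -0.2, 2.0]
opening: 0.0323
grip_force: 0.0
```

Emit:
arm_command --increments '[{"wx": 0,"wy": 0,"wz": 0,"x": 0,"y": 0,"z": 0,"jaw": 28},{"wx": 0,"wy": 0,"wz": 0,"x": 0,"y": 0,"z": 0,"jaw": 26},{"wx": 0,"wy": 0,"wz": 0,"x": 0,"y": 0,"z": 0,"jaw": 24.5},{"wx": 0,"wy": 0,"wz": 0,"x": 0,"y": 0,"z": 0,"jaw": 23.5},{"wx": 0,"wy": 0,"wz": 0,"x": 0,"y": 0,"z": 0,"jaw": 23},{"wx": 0,"wy": 0,"wz": 0,"x": 0,"y": 0,"z": 0,"jaw": 22.6},{"wx": 0,"wy": 0,"wz": 0,"x": 0,"y": 0,"z": 0,"jaw": 22.6}]'

```text
t: 4.78
ee_pos: [0.4991, 0.2478, 0.0386]
eef_rot: [180.0, 0.0, 130.1]
wrist_force: [1.0, 1.2, 1.9]
opening: 0.0228
grip_force: 0.9
```

```bash
python3 st.py; python3 - <<'E'
from bench import env
import cv2,pickle,numpy as np
d=env.snapshot("scene");pickle.dump(d,open("s3.pkl","wb"))
c=cv2.resize(d["color"][206:281,222:322],(800,600),interpolation=cv2.INTER_CUBIC)
cv2.imwrite("pics/g3.png",c[:,:,::-1])
E
```

```text
{'t': 4.775, 'qpos': [-33.8711, 29.5721, 5.4095, 109.504, -4.0576, 41.0759, 13.9541], 'ee_pos': [0.4991, 0.2478, 0.0386], 'eef_rot': [179.972, 0.0073, 130.0573], 'wrist_force': [0.9571, 1.2421, 1.9001], 'torque': [0.287, -0.3438, -0.0655], 'grip_force': 0.9207, 'opening': 0.0228}
```

View pics/g3.png

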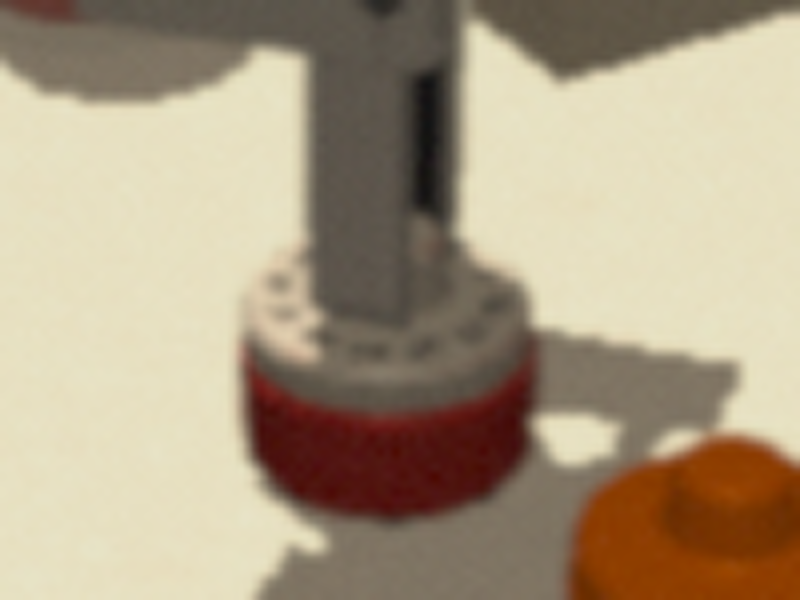

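The fingers are round the knob with tips just above the skirt, and the timer outline has not moved (edges still at columns 245–532). Opening, turning back, and gripping across the other axis.

Emit:
arm_command --increments '[{"wx": 0,"wy": 0,"wz": 0,"x": 0,"y": 0,"z": 0,"jaw": 30},{"wx": 0,"wy": 0,"wz": 0,"x": 0,"y": 0,"z": -4,"jaw": 38},{"wx": 0,"wy": 0,"wz": 10,"x": 0,"y": 0,"z": -4,"jaw": 40},{"wx": 0,"wy": 0,"wz": 20,"x": 0,"y": 0,"z": -4,"jaw": 40},{"wx": 0,"wy": 0,"wz": 30,"x": 0,"y": 0,"z": -4,"jaw": 40},{"wx": 0,"wy": 0,"wz": 40,"x": 0,"y": 0,"z": -4,"jaw": 40},{"wx": 0,"wy": 0,"wz": 50,"x": 0,"y": 0,"z": -4,"jaw": 40},{"wx": 0,"wy": 0,"wz": 60,"x": 0,"y": 0,"z": -4,"jaw": 40},{"wx": 0,"wy": 0,"wz": 70,"x": 0,"y": 0,"z": -4,"jaw": 40},{"wx": 0,"wy": 0,"wz": 80,"x": 0,"y": 0,"z": -4,"jaw": 40},{"wx": 0,"wy": 0,"wz": 90,"x": 0,"y": 0,"z": -4,"jaw": 36},{"wx": 0,"wy": 0,"wz": 90,"x": 0,"y": 0,"z": -2,"jaw": 32}]'

```text
t: 6.32
ee_pos: [0.4988, 0.2478, 0.0405]
eef_rot: [180.0, 0.0, 40.1]
wrist_force: [0.2, 0.2, 0.3]
opening: 0.0322
grip_force: 0.0
```

Emit:
arm_command --increments '[{"wx": 0,"wy": 0,"wz": 0,"x": 0,"y": 0,"z": 1.5,"jaw": 28},{"wx": 0,"wy": 0,"wz": 0,"x": 0,"y": 0,"z": 2,"jaw": 26},{"wx": 0,"wy": 0,"wz": 0,"x": 0,"y": 0,"z": 2,"jaw": 24.5},{"wx": 0,"wy": 0,"wz": 0,"x": 0,"y": 0,"z": 2,"jaw": 23.5},{"wx": 0,"wy": 0,"wz": 0,"x": 0,"y": 0,"z": 2,"jaw": 23},{"wx": 0,"wy": 0,"wz": 0,"x": 0,"y": 0,"z": 2,"jaw": 22.6},{"wx": 0,"wy": 0,"wz": 0,"x": 0,"y": 0,"z": 2,"jaw": 22.6}]'

```text
t: 7.2
ee_pos: [0.4989, 0.2475, 0.0385]
eef_rot: [180.0, 0.0, 40.1]
wrist_force: [1.0, 0.4, 0.0]
opening: 0.0226
grip_force: 0.3
```

```bash
python3 st.py
```

```text
{'t': 7.2, 'qpos': [-51.0688, 32.2317, 27.4942, 110.1059, -21.2803, 42.686, -61.2752], 'ee_pos': [0.4989, 0.2475, 0.0385], 'eef_rot': [179.9908, 0.003, 40.0559], 'wrist_force': [0.9886, 0.3538, 0.0285], 'torque': [-0.1202, 0.0469, 0.009], 'grip_force': 0.2735, 'opening': 0.0226}
```

Centred both ways. Now full grip, then press gently.

Emit:
arm_command --increments '[{"wx": 0,"wy": 0,"wz": 0,"x": 0,"y": 0,"z": 0,"jaw": 20},{"wx": 0,"wy": 0,"wz": 0,"x": 0,"y": 0,"z": 0,"jaw": 16},{"wx": 0,"wy": 0,"wz": 0,"x": 0,"y": 0,"z": 0,"jaw": 12},{"wx": 0,"wy": 0,"wz": 0,"x": 0,"y": 0,"z": 0,"jaw": 12},{"wx": 0,"wy": 0,"wz": 0,"x": 0,"y": 0,"z": 0.5,"jaw": 12},{"wx": 0,"wy": 0,"wz": 0,"x": 0,"y": 0,"z": 1,"jaw": 12},{"wx": 0,"wy": 0,"wz": 0,"x": 0,"y": 0,"z": 1,"jaw": 12}]'

```text
t: 8.07
ee_pos: [0.4992, 0.2475, 0.0382]
eef_rot: [-180.0, -0.0, 40.0]
wrist_force: [-3.4, -3.8, 17.3]
opening: 0.0213
grip_force: 30.0
```

```bash
python3 st.py
```

```text
{'t': 8.075, 'qpos': [-51.0215, 32.2604, 27.4719, 110.0991, -21.3317, 42.638, -61.2308], 'ee_pos': [0.4992, 0.2475, 0.0382], 'eef_rot': [-179.997, -0.0318, 40.0358], 'wrist_force': [-3.4188, -3.7535, 17.308], 'torque': [-1.0037, 0.9126, 0.0185], 'grip_force': 30.0087, 'opening': 0.0213}
```

Emit:
arm_command --increments '[{"wx": 0,"wy": 0,"wz": 0,"x": -0.4,"y": 0,"z": 0,"jaw": 12},{"wx": 0,"wy": 0,"wz": 0,"x": -0.4,"y": 0,"z": 0,"jaw": 12},{"wx": 0,"wy": 0,"wz": -2,"x": -0.4,"y": 0,"z": 0,"jaw": 12},{"wx": 0,"wy": 0,"wz": -5,"x": -0.4,"y": 0,"z": 0,"jaw": 12},{"wx": 0,"wy": 0,"wz": -8,"x": -0.4,"y": 0,"z": 0,"jaw": 12}]'

```text
t: 8.7
ee_pos: [0.4992, 0.2474, 0.0382]
eef_rot: [180.0, -0.1, 48.1]
wrist_force: [0.3, -3.1, 13.6]
opening: 0.0212
grip_force: 30.0
```

```bash
python3 st.py
```

```text
{'t': 8.7, 'qpos': [-49.4909, 31.8201, 25.4522, 110.092, -19.6793, 42.2863, -54.5419], 'ee_pos': [0.4992, 0.2474, 0.0382], 'eef_rot': [179.9751, -0.0643, 48.1259], 'wrist_force': [0.3134, -3.071, 13.5933], 'torque': [-0.8185, 0.3781, -0.1702], 'grip_force': 30.0068, 'opening': 0.0212}
```

Emit:
arm_command --increments '[{"wx": 0,"wy": 0,"wz": -4,"x": -0.2,"y": 0.2,"z": 0.2,"jaw": 12},{"wx": 0,"wy": 0,"wz": -8,"x": -0.2,"y": 0.2,"z": 0.2,"jaw": 12},{"wx": 0,"wy": 0,"wz": -12,"x": -0.2,"y": 0.2,"z": 0.2,"jaw": 12},{"wx": 0,"wy": 0,"wz": -16,"x": -0.2,"y": 0.2,"z": 0.2,"jaw": 12},{"wx": 0,"wy": 0,"wz": -20,"x": -0.2,"y": 0.2,"z": 0.2,"jaw": 12}]'

```text
t: 9.32
ee_pos: [0.4995, 0.2472, 0.0382]
eef_rot: [179.9, -0.1, 68.2]
wrist_force: [-0.5, -3.0, 15.3]
opening: 0.0214
grip_force: 30.0
```

```bash
python3 st.py
```

```text
{'t': 9.325, 'qpos': [-45.6059, 30.9499, 20.4261, 109.9676, -15.663, 41.6715, -37.9244], 'ee_pos': [0.4995, 0.2472, 0.0382], 'eef_rot': [179.9366, -0.0759, 68.1575], 'wrist_force': [-0.5379, -3.0072, 15.2523], 'torque': [-0.8021, 0.2095, -0.177], 'grip_force': 30.0063, 'opening': 0.0214}
```

Emit:
arm_command --increments '[{"wx": 0,"wy": 0,"wz": -4,"x": -0.3,"y": 0.1,"z": 0.1,"jaw": 12},{"wx": 0,"wy": 0,"wz": -8,"x": -0.3,"y": 0.1,"z": 0.1,"jaw": 12},{"wx": 0,"wy": 0,"wz": -12,"x": -0.3,"y": 0.1,"z": 0.1,"jaw": 12},{"wx": 0,"wy": 0,"wz": -16,"x": -0.3,"y": 0.1,"z": 0.1,"jaw": 12},{"wx": 0,"wy": 0,"wz": -20,"x": -0.3,"y": 0.1,"z": 0.1,"jaw": 12},{"wx": 0,"wy": 0,"wz": -24,"x": -0.3,"y": 0.1,"z": 0.1,"jaw": 12}]'

```text
t: 10.07
ee_pos: [0.4998, 0.2471, 0.0382]
eef_rot: [179.9, -0.1, 92.2]
wrist_force: [1.8, -2.2, 14.0]
opening: 0.0209
grip_force: 30.0
```

```bash
python3 st.py;python3 - <<'E'
from bench import env
import cv2,pickle,numpy as np
d=env.snapshot("scene");pickle.dump(d,open("s4.pkl","wb"))
f=lambda d:cv2.resize(d["color"][226:281,240:300],(400,367),interpolation=cv2.INTER_CUBIC)
c=np.hstack([f(pickle.load(open("s3.pkl","rb"))),f(d)])
cv2.imwrite("pics/g4.png",cv2.convertScaleAbs(c[:,:,::-1],alpha=1.5))
E
```

```text
{'t': 10.075, 'qpos': [-40.9064, 30.1923, 14.4255, 109.8144, -10.9626, 41.1665, -17.933], 'ee_pos': [0.4998, 0.2471, 0.0382], 'eef_rot': [179.8723, -0.0561, 92.1598], 'wrist_force': [1.7635, -2.227, 14.0376], 'torque': [-0.6027, -0.2401, -0.185], 'grip_force': 30.0048, 'opening': 0.0209}
```

View pics/g4.png

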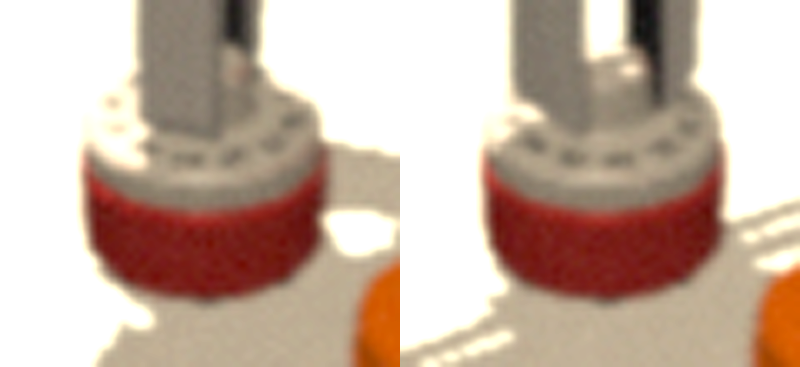

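The base shows no mark coming into view and its outline hasn't moved (columns 85–325 before, 485–722 after), so the dial is turning and the base is holding.

Emit:
arm_command --increments '[{"wx": 0,"wy": 0,"wz": -4,"x": -0.2,"y": 0.2,"z": 0.3,"jaw": 12},{"wx": 0,"wy": 0,"wz": -8,"x": -0.2,"y": 0.2,"z": 0.3,"jaw": 12},{"wx": 0,"wy": 0,"wz": -12,"x": -0.2,"y": 0.2,"z": 0.3,"jaw": 12},{"wx": 0,"wy": 0,"wz": -16,"x": -0.2,"y": 0.2,"z": 0.3,"jaw": 12},{"wx": 0,"wy": 0,"wz": -20,"x": -0.2,"y": 0.2,"z": 0.3,"jaw": 12}]'

```text
t: 10.75
ee_pos: [0.5001, 0.247, 0.0382]
eef_rot: [179.8, -0.0, 112.2]
wrist_force: [1.3, -1.3, 16.8]
opening: 0.0212
grip_force: 30.0
```

```bash
python3 st.py
```

```text
{'t': 10.75, 'qpos': [-36.9539, 29.7961, 9.4398, 109.6566, -7.1434, 40.9423, -1.1872], 'ee_pos': [0.5001, 0.247, 0.0382], 'eef_rot': [179.8401, -0.0178, 112.1618], 'wrist_force': [1.2893, -1.3024, 16.7749], 'torque': [-0.4733, -0.1185, -0.1942], 'grip_force': 30.0042, 'opening': 0.0212}
```

Emit:
arm_command --increments '[{"wx": 0,"wy": 0,"wz": -4,"x": 0,"y": 0.1,"z": 0.1,"jaw": 12},{"wx": 0,"wy": 0,"wz": -8,"x": 0,"y": 0.1,"z": 0.1,"jaw": 12},{"wx": 0,"wy": 0,"wz": -12,"x": 0,"y": 0.1,"z": 0.1,"jaw": 12},{"wx": 0,"wy": 0,"wz": -16,"x": 0,"y": 0.1,"z": 0.1,"jaw": 12},{"wx": 0,"wy": 0,"wz": -20,"x": 0,"y": 0.1,"z": 0.1,"jaw": 12}]'

```text
t: 11.38
ee_pos: [0.5004, 0.2472, 0.0382]
eef_rot: [179.8, 0.0, 132.2]
wrist_force: [1.1, -2.1, 18.0]
opening: 0.0215
grip_force: 30.0
```

```bash
python3 st.py
```

```text
{'t': 11.375, 'qpos': [-33.0234, 29.5786, 4.4845, 109.4926, -3.3706, 40.8666, 15.5861], 'ee_pos': [0.5004, 0.2472, 0.0382], 'eef_rot': [179.8199, 0.0491, 132.1644], 'wrist_force': [1.0596, -2.1469, 17.9686], 'torque': [-0.4456, -0.2883, -0.1669], 'grip_force': 30.0043, 'opening': 0.0215}
```

Emit:
arm_command --increments '[{"wx": 0,"wy": 0,"wz": -2,"x": -0.1,"y": 0.2,"z": 0.3,"jaw": 12},{"wx": 0,"wy": 0,"wz": -4,"x": -0.1,"y": 0.2,"z": 0.3,"jaw": 12},{"wx": 0,"wy": 0,"wz": -5,"x": -0.1,"y": 0.2,"z": 0.3,"jaw": 12}]'

```text
t: 11.75
ee_pos: [0.5005, 0.2472, 0.0381]
eef_rot: [179.8, 0.1, 137.1]
wrist_force: [-1.3, -1.4, 24.0]
opening: 0.0214
grip_force: 30.0
```

```bash
python3 st.py
```

```text
{'t': 11.75, 'qpos': [-32.0441, 29.5702, 3.2628, 109.4313, -2.458, 40.8836, 19.7272], 'ee_pos': [0.5005, 0.2472, 0.0381], 'eef_rot': [179.8282, 0.0564, 137.0789], 'wrist_force': [-1.2916, -1.3817, 24.0451], 'torque': [-0.6204, 0.3288, -0.154], 'grip_force': 30.0083, 'opening': 0.0214}
```

Emit:
arm_command --increments '[{"wx": 0,"wy": 0,"wz": -2,"x": 0,"y": 0,"z": -0.2,"jaw": 12},{"wx": 0,"wy": 0,"wz": -4,"x": 0,"y": 0,"z": -0.2,"jaw": 12},{"wx": 0,"wy": 0,"wz": -5,"x": 0,"y": 0,"z": -0.2,"jaw": 12}]'

```text
t: 12.12
ee_pos: [0.5005, 0.2473, 0.0381]
eef_rot: [179.8, 0.1, 142.1]
wrist_force: [-0.4, -0.8, 20.0]
opening: 0.0212
grip_force: 30.0
```

```bash
python3 st.py
```

```text
{'t': 12.125, 'qpos': [-31.0686, 29.5455, 2.0306, 109.3951, -1.5227, 40.9026, 23.9299], 'ee_pos': [0.5005, 0.2473, 0.0381], 'eef_rot': [179.8336, 0.0744, 142.0838], 'wrist_force': [-0.3945, -0.7903, 20.014], 'torque': [-0.4391, -0.0941, -0.1654], 'grip_force': 30.0047, 'opening': 0.0212}
```

Emit:
arm_command --increments '[{"wx": 0,"wy": 0,"wz": -2,"x": 0,"y": 0,"z": 0,"jaw": 12},{"wx": 0,"wy": 0,"wz": -4,"x": 0,"y": 0,"z": 0,"jaw": 12},{"wx": 0,"wy": 0,"wz": -5,"x": 0,"y": 0,"z": 0,"jaw": 12}]'

```text
t: 12.5
ee_pos: [0.5005, 0.2474, 0.0381]
eef_rot: [179.8, 0.1, 147.1]
wrist_force: [0.7, -0.4, 19.8]
opening: 0.0212
grip_force: 30.0
```

```bash
python3 st.py
```

```text
{'t': 12.5, 'qpos': [-30.0926, 29.5368, 0.7969, 109.357, -0.6078, 40.921, 28.1317], 'ee_pos': [0.5005, 0.2474, 0.0381], 'eef_rot': [179.83, 0.0832, 147.0729], 'wrist_force': [0.7489, -0.4304, 19.8377], 'torque': [-0.2077, -0.0426, -0.3541], 'grip_force': 30.0044, 'opening': 0.0212}
```

Emit:
arm_command --increments '[{"wx": 0,"wy": 0,"wz": -0.7,"x": 0,"y": 0,"z": 0,"jaw": 12}]'

```text
t: 12.62
ee_pos: [0.5005, 0.2474, 0.0381]
eef_rot: [179.8, 0.1, 147.7]
wrist_force: [0.4, -0.5, 19.9]
opening: 0.0211
grip_force: 30.0
```

```bash
python3 st.py;python3 - <<'E'
from bench import env
import cv2,pickle,numpy as np
d=env.snapshot("scene");pickle.dump(d,open("s5.pkl","wb"))
E
```

```text
{'t': 12.625, 'qpos': [-29.959, 29.5383, 0.6301, 109.3526, -0.4818, 40.9243, 28.6995], 'ee_pos': [0.5005, 0.2474, 0.0381], 'eef_rot': [179.8328, 0.0845, 147.7472], 'wrist_force': [0.3957, -0.531, 19.881], 'torque': [-0.2137, -0.0831, -0.3714], 'grip_force': 30.0045, 'opening': 0.0211}
```

The torque rose from 0.17 to 0.37 N m and held there, so the stop (55) is reached. Now back 10 min = 60° clockwise.

Emit:
arm_command --increments '[{"wx": 0,"wy": 0,"wz": 2,"x": 0,"y": 0,"z": 0,"jaw": 12},{"wx": 0,"wy": 0,"wz": 5,"x": 0,"y": 0,"z": 0,"jaw": 12},{"wx": 0,"wy": 0,"wz": 9,"x": 0,"y": 0,"z": 0,"jaw": 12},{"wx": 0,"wy": 0,"wz": 13,"x": 0,"y": 0,"z": 0,"jaw": 12},{"wx": 0,"wy": 0,"wz": 17,"x": 0,"y": 0,"z": 0,"jaw": 12},{"wx": 0,"wy": 0,"wz": 20,"x": 0,"y": 0,"z": 0,"jaw": 12}]'

```text
t: 13.42
ee_pos: [0.5004, 0.2473, 0.0381]
eef_rot: [179.8, 0.0, 127.6]
wrist_force: [-0.8, -2.4, 20.9]
opening: 0.0213
grip_force: 30.0
```

```bash
python3 st.py
```

```text
{'t': 13.425, 'qpos': [-33.9107, 29.6293, 5.5948, 109.5021, -4.2163, 40.9009, 11.7814], 'ee_pos': [0.5004, 0.2473, 0.0381], 'eef_rot': [179.8406, 0.0276, 127.6435], 'wrist_force': [-0.7789, -2.393, 20.8679], 'torque': [-0.6168, 0.3694, 0.2478], 'grip_force': 30.0045, 'opening': 0.0213}
```

Emit:
arm_command --increments '[{"wx": 0,"wy": 0,"wz": 4,"x": -0.1,"y": -0.2,"z": -0.1,"jaw": 12},{"wx": 0,"wy": 0,"wz": 8,"x": -0.1,"y": -0.2,"z": -0.1,"jaw": 12},{"wx": 0,"wy": 0,"wz": 12,"x": -0.1,"y": -0.2,"z": -0.1,"jaw": 12},{"wx": 0,"wy": 0,"wz": 16,"x": -0.1,"y": -0.2,"z": -0.1,"jaw": 12},{"wx": 0,"wy": 0,"wz": 20,"x": -0.1,"y": -0.2,"z": -0.1,"jaw": 12}]'

```text
t: 14.05
ee_pos: [0.5001, 0.2471, 0.0381]
eef_rot: [179.9, -0.0, 107.6]
wrist_force: [-1.7, -2.7, 21.0]
opening: 0.0212
grip_force: 30.0
```

```bash
python3 st.py
```

```text
{'t': 14.05, 'qpos': [-37.8221, 29.8827, 10.5386, 109.6714, -8.0042, 40.9978, -4.9813], 'ee_pos': [0.5001, 0.2471, 0.0381], 'eef_rot': [179.8609, -0.0403, 107.6331], 'wrist_force': [-1.715, -2.7127, 20.9799], 'torque': [-0.499, 0.6005, 0.1451], 'grip_force': 30.0041, 'opening': 0.0212}
```

Emit:
arm_command --increments '[{"wx": 0,"wy": 0,"wz": 4,"x": -0.2,"y": -0.2,"z": -0.1,"jaw": 12},{"wx": 0,"wy": 0,"wz": 8,"x": -0.2,"y": -0.2,"z": -0.1,"jaw": 12},{"wx": 0,"wy": 0,"wz": 12,"x": -0.2,"y": -0.2,"z": -0.1,"jaw": 12},{"wx": 0,"wy": 0,"wz": 16,"x": -0.2,"y": -0.2,"z": -0.1,"jaw": 12},{"wx": 0,"wy": 0,"wz": 19,"x": -0.2,"y": -0.2,"z": -0.1,"jaw": 12},{"wx": 0,"wy": 0,"wz": 20.4,"x": -0.2,"y": -0.2,"z": -0.1,"jaw": 12},{"wx": 0,"wy": 0,"wz": 20.4,"x": -0.2,"y": -0.2,"z": -0.1,"jaw": 12}]'

```text
t: 14.92
ee_pos: [0.4997, 0.2471, 0.0381]
eef_rot: [179.9, -0.1, 87.4]
wrist_force: [-2.6, 0.2, 21.3]
opening: 0.0212
grip_force: 30.0
```

```bash
python3 st.py
```

```text
{'t': 14.925, 'qpos': [-41.7972, 30.3246, 15.5797, 109.8448, -11.9154, 41.2428, -21.9131], 'ee_pos': [0.4997, 0.2471, 0.0381], 'eef_rot': [179.9033, -0.0922, 87.354], 'wrist_force': [-2.5526, 0.1984, 21.2585], 'torque': [-0.1895, 0.6877, 0.0948], 'grip_force': 30.0049, 'opening': 0.0212}
```

Emit:
arm_command --increments '[{"wx": 0,"wy": 0,"wz": -0.2,"x": 0,"y": -0.2,"z": 0,"jaw": 12},{"wx": 0,"wy": 0,"wz": -0.2,"x": 0,"y": -0.2,"z": -0.5,"jaw": 12},{"wx": 0,"wy": 0,"wz": -0.2,"x": 0,"y": -0.2,"z": -0.8,"jaw": 12},{"wx": 0,"wy": 0,"wz": -0.2,"x": 0,"y": -0.2,"z": -0.8,"jaw": 12}]'

```text
t: 15.42
ee_pos: [0.4996, 0.2469, 0.0384]
eef_rot: [179.9, -0.1, 87.6]
wrist_force: [1.9, 1.7, 6.5]
opening: 0.0211
grip_force: 30.0
```

```bash
python3 st.py
```

```text
{'t': 15.425, 'qpos': [-41.7715, 30.2834, 15.5405, 109.8658, -11.8406, 41.2519, -21.7596], 'ee_pos': [0.4996, 0.2469, 0.0384], 'eef_rot': [179.8953, -0.075, 87.569], 'wrist_force': [1.9164, 1.7107, 6.5498], 'torque': [0.2865, -0.493, 0.0314], 'grip_force': 30.0029, 'opening': 0.0211}
```

Torque is nearly gone. Release, lift, and draw back toward the robot.

Emit:
arm_command --increments '[{"wx": 0,"wy": 0,"wz": 0,"x": 0,"y": 0,"z": 0,"jaw": 24},{"wx": 0,"wy": 0,"wz": 0,"x": 0,"y": 0,"z": 0,"jaw": 34},{"wx": 0,"wy": 0,"wz": 0,"x": 0,"y": 0,"z": 0,"jaw": 40},{"wx": 0,"wy": 0,"wz": 0,"x": 0,"y": 0,"z": 0,"jaw": 40},{"wx": 0,"wy": 0,"wz": 0,"x": 0,"y": 0,"z": -20,"jaw": 40},{"wx": 0,"wy": 0,"wz": 0,"x": 0,"y": 0,"z": -60,"jaw": 40},{"wx": 0,"wy": 0,"wz": 0,"x": 0,"y": 0,"z": -110,"jaw": 40},{"wx": 0,"wy": 0,"wz": 0,"x": 0,"y": 0,"z": -150,"jaw": 40}]'

```text
t: 16.42
ee_pos: [0.4987, 0.2462, 0.1896]
eef_rot: [180.0, -0.0, 87.5]
wrist_force: [0.7, -0.1, 0.5]
opening: 0.0402
grip_force: 0.0
```

Emit:
arm_command --increments '[{"wx": 0,"wy": 0,"wz": 0,"x": 30,"y": -20,"z": 0,"jaw": 40},{"wx": 0,"wy": 0,"wz": 0,"x": 70,"y": -50,"z": 0,"jaw": 40},{"wx": 0,"wy": 0,"wz": 0,"x": 120,"y": -80,"z": 0,"jaw": 40},{"wx": 0,"wy": 0,"wz": 0,"x": 170,"y": -110,"z": 0,"jaw": 40},{"wx": 0,"wy": 0,"wz": 0,"x": 220,"y": -140,"z": 0,"jaw": 40},{"wx": 0,"wy": 0,"wz": 0,"x": 260,"y": -170,"z": 0,"jaw": 40},{"wx": 0,"wy": 0,"wz": 0,"x": 280,"y": -200,"z": 0,"jaw": 40},{"wx": 0,"wy": 0,"wz": 0,"x": 290,"y": -220,"z": 0,"jaw": 40},{"wx": 0,"wy": 0,"wz": 0,"x": 290,"y": -220,"z": 0,"jaw": 40}]'

```text
t: 17.55
ee_pos: [0.2896, 0.5461, 0.1874]
eef_rot: [-180.0, 0.0, 87.7]
wrist_force: [-0.2, 0.2, 0.2]
opening: 0.0401
grip_force: 0.0
```

```bash
python3 st.py; python3 - <<'E'
from bench import env
import cv2,pickle,numpy as np
from h import *
t0=pickle.load(open("top.pkl","rb"));t=env.snapshot("top");s=env.snapshot("scene");s0=pickle.load(open("scene.pkl","rb"))
pickle.dump((t,s),open("fin.pkl","wb"))
print("move px",[cv2.phaseCorrelate(a["color"][r].mean(2).astype(np.float32),b["color"][r].mean(2).astype(np.float32)) for a,b,r in((t0,t,np.s_[205:265,270:325]),(s0,s,np.s_[225:280,240:296]),(t0,t,np.s_[190:240,175:225]),(t0,t,np.s_[135:172,318:352]))])
pol=lambda d,c:cv2.warpPolar(d["color"].mean(2).astype(np.float32),(60,720),c,15,cv2.WARP_POLAR_LINEAR+cv2.INTER_CUBIC)[:,34:50]
n=lambda p:(p-cv2.GaussianBlur(p,(0,0),40))
for c in((300,235.2),(300.0,234.8)):
    a,b=n(pol(t0,c)),n(pol(t,c));k=np.array([(a*np.roll(b,i,0)).sum() for i in range(720)])/np.sqrt((a*a).sum()*(b*b).sum())
    print([(i/2,round(k[i],2)) for i in np.argsort(-k)[:60:6]])
im=[cv2.resize(x,(400,300),interpolation=cv2.INTER_CUBIC) for x in(t0["color"][219:252,278:322],t["color"][219:252,278:322],s0["color"][228:273,240:300],s["color"][228:273,240:300])]
cv2.imwrite("pics/fin.png",cv2.convertScaleAbs(np.vstack([np.hstack(im[:2]),np.hstack(im[2:])])[:,:,::-1],alpha=1.1))
E
```

```text
{'t': 17.55, 'qpos': [-72.9039, 24.4005, 10.5854, 94.8417, -4.9972, 61.2452, -63.1237], 'ee_pos': [0.2896, 0.5461, 0.1874], 'eef_rot': [-179.9638, 0.0136, 87.7109], 'wrist_force': [-0.2361, 0.2242, 0.1848], 'torque': [-0.0978, 0.0216, 0.0243], 'grip_force': 0.0, 'opening': 0.0401}
move px [((-0.04448163971422758, 0.040139221184084306), 0.9653877340422736), ((-0.06104514101776104, 0.02219097260828562), 1.015733245478736), ((-0.021841521836300615, -0.00494815199574461), 1.0164027276992798), ((-0.02868733794883127, 0.07834385999408866), 0.9453592002391815)]
[(np.float64(48.0), np.float32(0.76)), (np.float64(18.0), np.float32(0.75)), (np.float64(349.0), np.float32(0.74)), (np.float64(349.5), np.float32(0.72)), (np.float64(318.0), np.float32(0.71)), (np.float64(20.0), np.float32(0.69)), (np.float64(15.5), np.float32(0.68)), (np.float64(76.5), np.float32(0.67)), (np.float64(45.0), np.float32(0.65)), (np.float64(315.5), np.float32(0.64))]
[(np.float64(348.0), np.float32(0.75)), (np.float64(349.0), np.float32(0.74)), (np.float64(16.0), np.float32(0.72)), (np.float64(47.0), np.float32(0.7)), (np.float64(350.5), np.float32(0.69)), (np.float64(318.0), np.float32(0.67)), (np.float64(45.5), np.float32(0.66)), (np.float64(345.0), np.float32(0.64)), (np.float64(50.5), np.float32(0.62)), (np.float64(21.5), np.float32(0.59))]
```

View pics/fin.png

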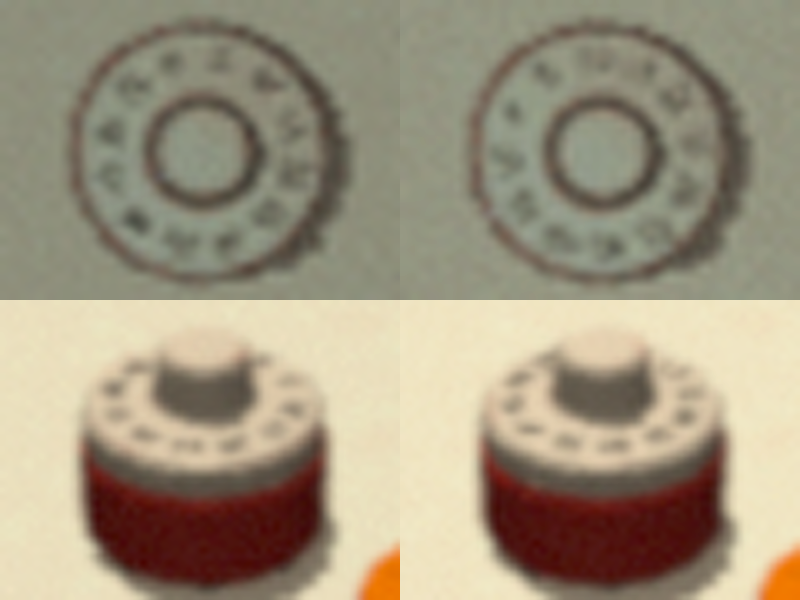

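The final picture shows the timer in the same place, with outlines matching within 0.1 px, and the dial turned a net 47–48°. The gripper turned 47.3°, so the knob did not slip. The figures read 0 at about azimuth 66°, so 45 sits at about 156°. That is the only part of the allowed mark range hidden from the scene camera, so it agrees with the mark never being seen.

```bash
python3 -c "
from bench import env
print(env.hand_in())"
```

```text
the job is handed in; nothing more can be done
None
```

The job is handed in: the dial went counter-clockwise to the stop at 55, then back 60° to 45. The readings I took showed a press of about 14–24 N, and the timer, salt shaker and jam jar did not move. The mark itself was never in camera view, so its direction (within about 5°) and the 45 reading are inferred from the stop torque and the dial figures.

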